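# Weigh the scrap pail on the sprung hook

### The job

Pick up the scrap pail by its orange grip and hang it by the bar of its handle on the scale's sprung hook: let its weight down onto the hook slowly and let go only when the hook carries all of it, so that the hook neither jumps nor bounces (never faster than 80 mm/s) and is never forced far down or rammed. Wait until hook and pail hang still, then press the green button on the readout box fully down to record the weight and let it come up again, leaving the pail hanging. Leave the cans, the tumbler and the bowl where they are.

Things in the scene. Friction and masses are not known exactly. Their poses are not given: they have to be found in the camera images.
- pail_grip (a point): Centre of the orange grip block (20 x 36 x 40 mm in x, y, z) on top of the scrap pail's rigid handle; grip it from above across the 36 mm (its y). On the pail's axis, 180 mm above its underside; pail stands on the counter, z up. Aluminium bucket, 100 mm across, 85 mm high, with crushed blue cans; 0.17 to 0.64 kg in all, different each time: feel it.
- pail_bar (a point): Centre of the level top bar of the pail's handle: 8 mm steel, along the pail's y, 84 mm long, 30 mm below the grip's centre (10 mm below the block; a neck 12 x 24 mm in x, y joins them). Under the bar the handle is open: 60 mm down to the rim, 76 mm wide in y. Axes as the pail's.
- hook_seat (a point): Middle of the seat (its upper face) of the steel strip hook; moves with it; 260 mm above the counter unloaded. Strip 20 mm wide in y, flat seat 16 mm long in x, sides sloping up and out at 50 deg: free lip to -x, 15 mm high, 22 mm from the middle; arm to +x, top 15 mm above the seat. x points from lip to column, z up. The bar comes over the lip in +x and lies along y, its centre 4 mm above the seat.
- scale: The scale, fixed: origin on the counter below the hook's seat, x from the hook to the column. Grey base 12 mm thick, x -30 to 205, y -55 to 95 mm; blue hook carriage x 107 to 131, y -15 to 85, 45 mm high, its middle level with the seat; white column x 133 to 167, y 32 to 88, 296 mm high, so to the side of the hook.
- hook (a joint): Dip of the sprung hook below its unloaded height, m: 0 unloaded, 0.1 at the bottom stop. Moves straight down, lightly damped, spring 72 N/m (14 mm per newton; the pail makes it dip 23 to 87 mm). It must not move faster than 0.08 m/s nor be forced past 0.097; the pail must not press on it with over 15 N.
- record_top (a point): Centre of the top of the green push button (30 mm across) on the grey readout box (fixed, 120 x 120 x 40 mm, dark display beside the button). Pressed straight down.
- record (a joint): How far the green button is pressed, m: 0 up, 0.006 fully down, which takes 5 N; springs back. It counts as pressed from 0.0045 held for 0.1 s.
- can_a: Blue can, 66 mm across, 115 mm high, standing. Bystander: leave it alone. Origin at the centre of its underside, z up.
- can_b: Second blue can, 66 mm across, 115 mm high, standing. Bystander: leave it alone. Origin at the centre of its underside, z up.
- tumbler: Clear plastic tumbler, 74 mm across, 100 mm high. Bystander: leave it alone. Origin at the centre of its underside, z up.
- bowl: White ceramic bowl, 100 mm across, 45 mm high. Bystander: leave it alone. Origin at the centre of its underside, z up.

How it is judged:
On the way, in this order (a step that is already met when the one before it is completed fails the run):
1. the pail hangs still on the hook by its bar, the hook dipped and at rest, the robot off the pail (value of joint hook above 0.015 m and distance between pail_bar and hook_seat below 0.015 m and contact force between pail and hook above 1 N and contact force between pail and the arm below 0.1 N and contact force between pail and the fingers below 0.1 N and angle between pail_grip's own z axis and vertical below 0.2 rad and linear speed of pail below 0.03 m/s and velocity of joint hook between -0.01 and 0.01 m/s), for 0.5 s.
2. with the pail hanging, the green button is pressed down (value of joint record above 0.0045 m and value of joint hook above 0.015 m), for 0.1 s.
At the end, for the whole second after the job is handed in: The pail hangs upright (within 0.2 rad) by its handle's bar in the hook's seat (within 15 mm), hook dipped over 15 mm and at rest (under 10 mm/s), pail still (under 30 mm/s) and not touched by the robot; the green button, pressed once the pail hung still, is up again (under 1.5 mm) (all of step 1 and value of joint record below 0.0015 m).
It fails at once if the hook moves faster than 0.08 m/s, up or down (not (velocity of joint hook between -0.08 and 0.08 m/s)).
It fails at once if the hook is forced below 97 mm of dip (value of joint hook above 0.097 m).
It fails at once if the pail presses on the hook with more than 15 N (contact force between pail and hook above 15 N).
It fails at once if the button is pressed while the pail is not hanging, or the hook is still moving, or the robot holds the pail (value of joint record above 0.003 m and (value of joint hook below 0.012 m or not (velocity of joint hook between -0.015 and 0.015 m/s) or contact force between pail and the fingers above 0.2 N)).
It fails at once if a can, the tumbler or the bowl is moved more than 20 mm or tipped (distance of any of can_a, can_b, tumbler, bowl from where it was at the start of the episode above 0.02 m or angle between any of can_a, can_b, tumbler, bowl's own z axis and vertical above 0.3 rad).
It also fails if it takes over 72 s, if anything falls off the work surface, if the arm or the gripper's body presses on something with over 40 N, if the wrist force passes 120 N, or if a joint passes its speed limit or range.

### The arm

A 6-joint arm with a two-finger parallel gripper is mounted at the origin on the work surface. World frame = base frame: x ahead of the robot, y to its left, z up, the work surface at z = 0. Lengths are in m, angles in rad, forces in N, time in s.
With the tool pointing down it reaches from about 0.3 to 0.875 m from the base axis. Payload 6.4 kg.
Tool frame: the origin (TCP) lies at the very end of the fingers, on their centre line; the grasp point (between the pads) lies 19 mm behind it; z points along the fingers, y is the line along which they close (so a half turn about z gives the same grasp; the last joint's range is limited). The gripper opens to 88 mm and grips with 3 to 60 N. Pads are 18 mm wide; open, the fingers measure 123 mm over their backs; the gripper's body (75 mm by 187 mm) begins 45 mm behind the grasp point.
Start: joints at [-0.206, 0.181, 1.607, -0, 1.354, -0.206], TCP at [0.575, 0, 0.239] pointing down, gripper open.
Joint ranges: [-2.99, 2.99], [-0.89, 2.07], [0.3, 2.58], [-1.14, 4.28], [0, 2.63], [-3.12, 3.12]. Speed limits (rad/s): [2.57, 2.57, 3.01, 3.14, 3.14, 3.14].

### API

Orientations are given as a rotation vector (axis times angle).
In Python, from cell import * gives the robot as it stands.
- The arm moves only by the tool arm_command, never from a script. Its argument "series" is one flat list of numbers, 7 for each row, row after row: the closure, from 0 (fully open) to 1 (shut), then the shift along the tool's x, y, z in m, then the turn, a rotation vector about the tool's x, y, z in rad. In form: [fingers, tx, ty, tz, rx, ry, rz, fingers, tx, ty, tz, rx, ry, rz, ...]. A call has 1 to 20 rows; each row is the pose to reach, as a shift and turn from the pose commanded when the call began, along the tool's axes at that moment; what a row does not reach only later rows make up. A row lasts 1/10 s, in which the tool goes at most 50 mm and 8.59 degrees, less where a joint would pass 70% of its speed; a pose out of reach is approached as far as the arm can. A call with a gripper value outside its range is refused whole. The fingers move at their own pace and stop on an object; "force" is the grip in N (left out, the last holds). Time passes only in rows, so rows that repeat a pose let the fingers close. It gives the time, the measured TCP pose, the force, the opening and the grip force at its end, in the units of the state.
- observe(): the state, without advancing time (a new reading comes with each control period).
- capture(name): name is "scene" or "side" or "wrist"; returns (picture, depth): 400x640x3 uint8, red, green, blue; 400x640 float32, m along the optical axis (not along the pixel's ray), 0 where there is no reading.
- get_calibration(name): a dict with "fov_y" (degrees; the focal length in pixels is half the picture's height over the tangent of half this angle, whatever the lens; pixels are square), "cx", "cy" (the principal point, pixels), "xyz" and "rotation" of the camera in the world. Camera axes: x right, y up, looking along -z (the intrinsics and any distortion apply to the point x, -y, -z); pixel columns grow to the right and rows downward; lengths in m; the calibration is good to about 2 mm. A picture is of the moment at which its call begins: read the wrist's pose just before it. get_calibration takes no time and is no camera call; for the wrist camera it gives the pose at the moment of the call.
- finish_job(): hands the job in; it is judged then, once.
Trained networks look in the newest picture that a camera, given by its name, has taken for a name from the list of things; names that differ only in an ending like _2 or _b are one class to them, and where a whole thing is asked for, a point or a joint stands for the part that bears it (a point fixed in the world has none). Each returns a list of dicts, best first, with "p" (0 to 1); they miss things now and then, are a little off and sometimes report something else, mostly with a low value. They report only what shows in the picture. A call takes as long as a camera call.
- recognise(thing, camera): "pixel" ([column, row] in pixels, amid what is visible of it).
- cut_out(thing, camera): "mask" (400x640 bool, what is visible of it) and "pixel" ([column, row] in pixels, amid what is visible of it).
- pinpoint(thing, camera): "pixel" ([column, row] in pixels: a listed point, or the origin of a listed thing).
The state is a dict: "t": time; "joint_positions": joint angles; "dq": joint speeds; "joint_torque": joint torques, N m; "ee_pos": TCP position; "tcp_rot": TCP orientation; "wrist_force": force on the tool from outside, world axes, zero at the start; "wrist_torque": the same for the moment, N m; "width": finger opening in m; "grip_force": force on a finger pad.
Only numpy, scipy, OpenCV 4.12 (cv2) and the standard library are available. Lean on these libraries where they do the work, as an engineer would, in place of code of your own. Each camera call takes 0.05 s, during which the arm holds its last target. There are 200 camera calls.

## Working session

There is one attempt and no reset: what is moved stays moved. The work goes in short steps, Python scripts to look and compute and a tool call to move; the robot and the scene stay as the last step left them, time stands still between calls to the robot, and variables do not carry over. Pictures are saved under pics/ and viewed, at most 10 in all, crops included, and the job is handed in when it is done.

Besides the shell and the picture viewer there is one more tool, called after "Request:" by a JSON object that holds its "method" and its "body", one argument or row to a line. arm_command: Moves the arm, as the interface text tells. Its arguments: {"type":"object","properties":{"series":{"type":"array"},"force":{"type":"number"}},"required":["series"]}

```bash
mkdir -p pics
cat > h.py <<'E'
from cell import *
import numpy as np, cv2
from scipy.spatial.transform import Rotation as R
def ray(cam,px):
    c=get_calibration(cam); f=200/np.tan(np.radians(c["fov_y"])/2)
    return c,f,np.array(c["xyz"]),np.array(c["rotation"])
def w(cam,px,d):
    c,f,o,M=ray(cam,px)
    if M.shape!=(3,3): M=R.from_rotvec(M).as_matrix()
    u,v=px
    return o+M@np.array([(u-c["cx"])/f*d,-(v-c["cy"])/f*d,-d])
def dep(D,px,r=2):
    u,v=int(round(px[0])),int(round(px[1])); p=D[max(0,v-r):v+r+1,max(0,u-r):u+r+1]; p=p[p>0]
    return float(np.median(p)) if len(p) else 0
E
python3 - <<'E'
from h import *
print(get_calibration("scene"),get_calibration("side"),observe()["tcp_rot"])
for cam in("scene","side"):
    P,D=capture(cam); cv2.imwrite(f"pics/{cam}0.png",P[:,:,::-1])
    for t in["pail_grip","pail_bar","hook_seat","scale","record_top","can_a","tumbler","bowl"]:
        for r in pinpoint(t,cam)[:2]:
            d=dep(D,r["pixel"]); print(cam,t,round(r["p"],2),np.round(r["pixel"]),np.round(w(cam,r["pixel"],d),3), round(d,3))
E
```

```text
{'fov_y': 53.74129067722274, 'cx': 322.4435976431245, 'cy': 193.89362319813466, 'xyz': array([0.99454029, 0.28957599, 0.92598641]), 'rotation': array([0.34305643, 0.72194524, 2.15183648])} {'fov_y': 44.99373901950384, 'cx': 317.3609171144921, 'cy': 197.40430283074818, 'xyz': array([0.38690303, 0.77809304, 0.93422799]), 'rotation': array([ 0.11348456, -1.21178362, -2.68674873])} [-2.22045120e+00 -2.22035577e+00  1.50174888e-03]
scene pail_grip 0.76 [252. 138.] [ 0.534 -0.317  0.192] 1.031
scene pail_grip 0.38 [349. 249.] [0.692 0.107 0.296] 0.714
scene pail_bar 0.57 [255. 144.] [ 0.536 -0.309  0.174] 1.042
scene hook_seat 0.71 [355. 188.] [0.549 0.019 0.262] 0.841
scene hook_seat 0.52 [214. 225.] [ 0.736 -0.284  0.049] 1.038
scene scale 0.84 [349. 250.] [0.694 0.108 0.297] 0.712
scene record_top 0.47 [255. 138.] [ 0.533 -0.307  0.195] 1.025
scene record_top 0.43 [464. 281.] [0.481 0.3   0.063] 0.925
scene can_a 0.74 [207. 172.] [ 0.619 -0.454  0.032] 1.171
scene can_a 0.71 [216. 227.] [ 0.735 -0.283  0.037] 1.048
scene tumbler 0.8 [406. 348.] [0.703 0.276 0.084] 0.814
scene bowl 0.77 [365. 203.] [ 0.404 -0.031  0.006] 1.132
side pail_grip 0.94 [344. 138.] [ 0.533 -0.303  0.187] 1.311
side pail_grip 0.37 [372. 266.] [ 0.408 -0.027  0.007] 1.209
side pail_bar 0.92 [344. 146.] [ 0.533 -0.31   0.156] 1.336
side hook_seat 0.96 [312. 192.] [0.551 0.017 0.26 ] 1.03
side scale 0.92 [310. 274.] [0.551 0.038 0.013] 1.178
side record_top 0.55 [318. 366.] [0.479 0.299 0.064] 0.942
side can_a 0.65 [331. 153.] [ 0.519 -0.017  0.345] 0.994
side can_a 0.6 [281. 181.] [0.622 0.008 0.271] 1.04
side tumbler 0.96 [233. 354.] [0.651 0.305 0.054] 0.97
side bowl 0.88 [372. 268.] [ 0.407 -0.018  0.008] 1.201
```

View pics/scene0.png

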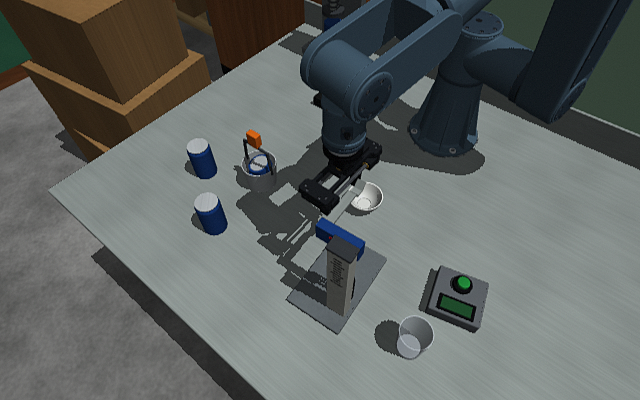

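View pics/side0.png

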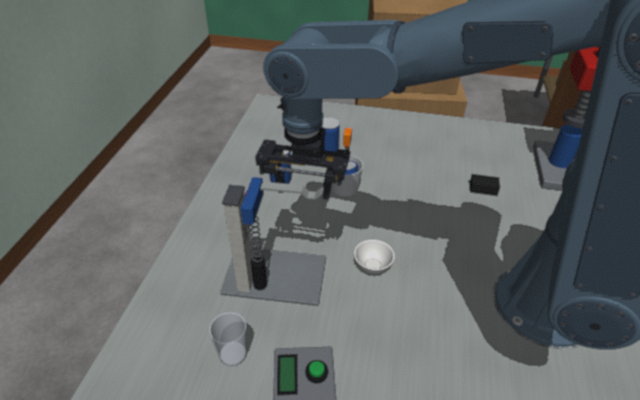

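The scene picture shows the pail at (255,150), cans at (202,158) and (211,214), the bowl at (365,198), the scale with its column top at (340,245), the readout box at (460,295) with its green button at (462,283), and the tumbler at (410,335). The side view shows the hook at about (312,192), close to or between the gripper's fingers. Next I measure the scale's yaw and the grip from the depth cloud.

```bash
cat >> h.py <<'E'
def cloud(cam,D):
    c=get_calibration(cam); f=200/np.tan(np.radians(c["fov_y"])/2); M=np.array(c["rotation"])
    if M.shape!=(3,3): M=R.from_rotvec(M).as_matrix()
    v,u=np.mgrid[0:400,0:640]; X=np.stack([(u-c["cx"])/f*D,-(v-c["cy"])/f*D,-D],-1)@M.T+c["xyz"]; X[D==0]=np.nan
    return X
def rect(p):
    r=cv2.minAreaRect((p[:,:2]*1000).astype(np.float32)); return np.round(r[0],1),np.round(r[1],1),round(r[2],1),len(p),np.round(p.mean(0),4)
E
python3 - <<'E'
from h import *
B={}
for cam in("scene","side"):
    P,D=capture(cam); X=cloud(cam,D); P=P.astype(int); r,g,b=P[...,0],P[...,1],P[...,2]; x,y,z=X[...,0],X[...,1],X[...,2]
    m={}
    m["base"]=(abs(z-.012)<.004)&(x>.48)&(x<.8)&(y>-.12)&(y<.2)
    m["coltop"]=(z>.288)&(z<.304)&(x>.6)&(x<.78)&(y>.03)&(y<.2)
    m["carr"]=(b>1.7*r)&(b>70)&(z>.2)&(z<.3)&(y>-.1)
    m["orange"]=(r>150)&(r>1.6*g)&(b<80)&(abs(x-.53)<.06)&(abs(y+.3)<.06)
    m["green"]=(g>1.7*r)&(g>1.7*b)&(g>90)&(x<.6)&(y>.2)&(z>.03)&(x<.5)
    m["hook"]=(z>.225)&(z<.3)&(abs(x-.55)<.035)&(abs(y-.02)<.05)
    m["boxtop"]=(abs(z-.04)<.005)&(y>.2)&(x>.36)&(x<.66)
    for k,mm in m.items():
        q=X[mm]; 
        if len(q)>8: print(cam,k,*rect(q),"z",np.round(np.nanpercentile(q[:,2],[2,50,98]),3)); B.setdefault(k,[]).append(q)
    crop=P[130:260,220:400] if cam=="side" else P[130:260,290:420]
    cv2.imwrite(f"pics/{cam}c.png",cv2.resize(crop[:,:,::-1].astype(np.uint8),None,fx=4,fy=4,interpolation=2))
for k,v in B.items(): print(k,*rect(np.vstack(v)))
# heights along hook region
q=np.vstack(B["hook"]);print(np.round(q[::max(1,len(q)//40)],3).tolist())
o=observe();print(o["wrist_force"],o["ee_pos"],R.from_rotvec(o["tcp_rot"]).as_matrix().round(3).tolist(),o["t"])
E
```

```text
scene base [625.7  49.3] [259.7 150.5] 4.2 3015 [0.6655 0.0589 0.0125] z [0.009 0.012 0.016]
scene coltop [690.   73.1] [109.4  50.9] 70.2 539 [0.6986 0.0961 0.296 ] z [0.292 0.296 0.298]
scene carr [671.   69.1] [27.6 99.9] 4.1 497 [0.6687 0.0677 0.283 ] z [0.28  0.283 0.296]
scene orange [ 528.3 -319.8] [31.  19.1] 89.6 68 [ 0.5287 -0.3189  0.2002] z [0.196 0.2   0.204]
scene green [481.2 299.8] [27.2 25.5] 21.0 106 [0.4825 0.3005 0.0623] z [0.059 0.062 0.065]
scene hook [550.5  20.4] [72.2 36. ] 23.9 276 [0.5479 0.0195 0.2673] z [0.244 0.268 0.286]
scene boxtop [547.4 308.3] [219.8 138.4] 3.1 2191 [0.5162 0.3073 0.0409] z [0.036 0.041 0.045]
side base [637.2  53.5] [235.1 153.9] 4.5 3263 [0.6109 0.0594 0.0127] z [0.009 0.013 0.016]
side coltop [696.2  97.8] [34.5 58.9] 4.1 358 [0.6951 0.1007 0.2965] z [0.291 0.297 0.299]
side carr [669.2  72.2] [ 28.6 100.9] 3.6 530 [0.6654 0.0882 0.2766] z [0.243 0.283 0.286]
side orange [ 526.5 -314.5] [33.8 17.7] 89.8 84 [ 0.5264 -0.3095  0.1933] z [0.17  0.198 0.203]
side green [482.  302.4] [28.7 32.4] 68.9 182 [0.4808 0.3035 0.0622] z [0.055
[... 1033 characters left out ...]
.033, 0.268], [0.562, 0.034, 0.263], [0.581, 0.033, 0.275], [0.521, 0.01, 0.285], [0.53, 0.009, 0.278], [0.527, 0.012, 0.278], [0.533, 0.014, 0.276], [0.569, 0.02, 0.271], [0.573, 0.028, 0.274], [0.516, 0.011, 0.271], [0.539, 0.018, 0.27], [0.58, 0.038, 0.276], [0.538, 0.022, 0.27], [0.58, 0.036, 0.271], [0.548, 0.017, 0.261], [0.517, -0.007, 0.247], [0.553, 0.022, 0.261], [0.521, 0.011, 0.258], [0.546, 0.025, 0.263], [0.567, 0.037, 0.266], [0.535, 0.035, 0.27], [0.555, 0.031, 0.261], [0.518, 0.013, 0.253], [0.522, 0.011, 0.247], [0.525, 0.009, 0.241]]
[0.55494774 0.7454078  1.17318403] [5.75008306e-01 9.97047769e-07 2.38696714e-01] [[0.0, 1.0, -0.0], [1.0, -0.0, 0.0], [0.0, -0.0, -1.0]] 1.0
```

View pics/sidec.png

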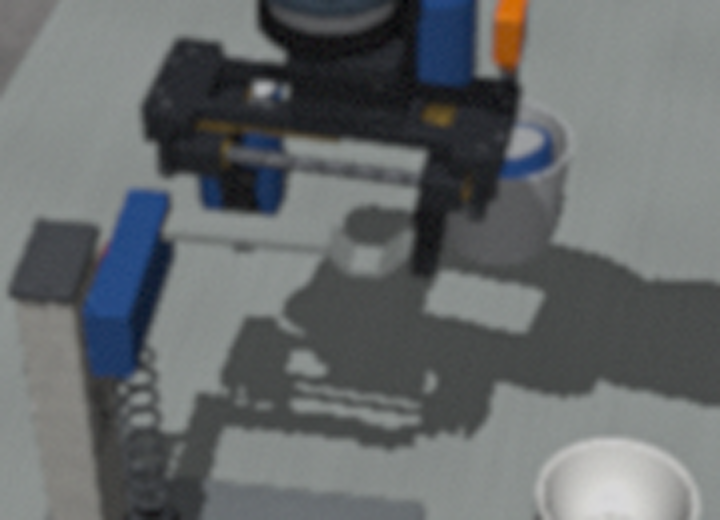

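The crop shows the strip hook at crop (370,245), with its arm running to the blue carriage, right beside one finger. The scale origin comes out at (0.551, 0.0265) with a yaw of about 4.3°. The grip is at (0.527, -0.317). I'll move up and away from the hook, then to above the pail.

Request:
{"method": "arm_command", "body": {
  "series": [0, -0.03, 0, -0.03, 0, 0, 0, 0, -0.06, 0, -0.06, 0, 0, 0, 0, -0.09, -0.01, -0.061, 0, 0, 0.14, 0, -0.12, -0.015, -0.061, 0, 0, 0.28, 0, -0.15, -0.02, -0.061, 0, 0, 0.42, 0, -0.18, -0.025, -0.061, 0, 0, 0.56, 0, -0.21, -0.03, -0.061, 0, 0, 0.7, 0, -0.24, -0.035, -0.061, 0, 0, 0.84, 0, -0.27, -0.04, -0.061, 0, 0, 0.98, 0, -0.3, -0.045, -0.061, 0, 0, 1.12, 0, -0.317, -0.048, -0.061, 0, 0, 1.26, 0, -0.317, -0.048, -0.061, 0, 0, 1.4, 0, -0.317, -0.048, -0.061, 0, 0, 1.55, 0, -0.317, -0.048, -0.061, 0, 0, 1.55, 0, -0.317, -0.048, -0.061, 0, 0, 1.55],
  "force": 30
}}

```text
t: 2.5
ee_pos: [0.527, -0.3169, 0.2997]
tcp_rot: [-3.141, -0.039, 0.0]
wrist_force: [-0.7, 0.6, 0.2]
width: 0.088
grip_force: 0.0
```

Run:
```python
from h import *
o=observe();print(o["wrist_force"],o["ee_pos"],R.from_rotvec(o["tcp_rot"]).as_matrix().round(3).tolist(),o["t"])
for cam in("wrist","scene","side"):
    P,D=capture(cam); X=cloud(cam,D); P=P.astype(int); r,g,b=P[...,0],P[...,1],P[...,2]; x,y,z=X[...,0],X[...,1],X[...,2]
    cv2.imwrite(f"pics/{cam}1.png",P[:,:,::-1].astype(np.uint8))
    m=(r>130)&(r>1.6*g)&(b<90)&(abs(x-.53)<.06)&(abs(y+.3)<.06)
    for k,mm in {"orange":m,"otop":m&(z>.193)}.items():
        if mm.sum()>8: print(cam,k,*rect(X[mm]))
    mm=(z>.25)&(z<.29)&(abs(x-.55)<.03)&(abs(y-.0265)<.03)
    if mm.sum()>8: print(cam,"hook",*rect(X[mm]))
    mm=(z>.256)&(z<.264)&(abs(x-.55)<.03)&(abs(y-.0265)<.03)
    if mm.sum()>8: print(cam,"seat",*rect(X[mm]))
    mm=(abs(z-.012)<.003)&(x>.48)&(x<.8)&(y>-.06)&(y<.15)
    if mm.sum()>8: print(cam,"base",*rect(X[mm]))
```

```text
[-0.67295656  0.63484001  0.24400976] [ 0.52700875 -0.31690165  0.29965652] [[1.0, 0.025, -0.0], [0.025, -1.0, 0.0], [-0.0, -0.0, -1.0]] 2.5
wrist orange [ 527.6 -321. ] [18.4 35. ] 0.7 1082 [ 0.5283 -0.321   0.1992]
wrist otop [ 527.6 -321.1] [18.4 34.8] 0.7 1074 [ 0.5283 -0.3212  0.1993]
wrist base [606.8  29.4] [170.5 116. ] 3.7 11230 [0.6039 0.0163 0.0113]
scene orange [ 527.7 -305.9] [15.3  4.9] 0.9 15 [ 0.5272 -0.3053  0.1956]
scene otop [ 527.9 -305.9] [14.9  4.9] 0.9 13 [ 0.5273 -0.3054  0.199 ]
scene hook [555.7  23.7] [50.1 21. ] 4.4 192 [0.5511 0.0244 0.2671]
scene seat [551.7  23.5] [24.2 21.3] 2.3 78 [0.5497 0.0243 0.2607]
scene base [637.9  50.1] [236.2 150.5] 4.3 2791 [0.6655 0.0587 0.0124]
side orange [ 525.6 -304. ] [18.  13.8] 27.4 81 [ 0.526  -0.3032  0.1849]
side otop [ 525.4 -303.6] [18.1 12.6] 44.6 28 [ 0.5257 -0.3044  0.198 ]
side hook [554.7  26.2] [52.  23.6] 4.2 199 [0.5556 0.0279 0.2675]
side seat [552.8  26.2] [27.5 22. ] 9.4 77 [0.5521 0.0273 0.261 ]
side base [637.4  52.8] [235.1 152.3] 4.6 2882 [0.6115 0.0586 0.0126]
```

View pics/wrist1.png

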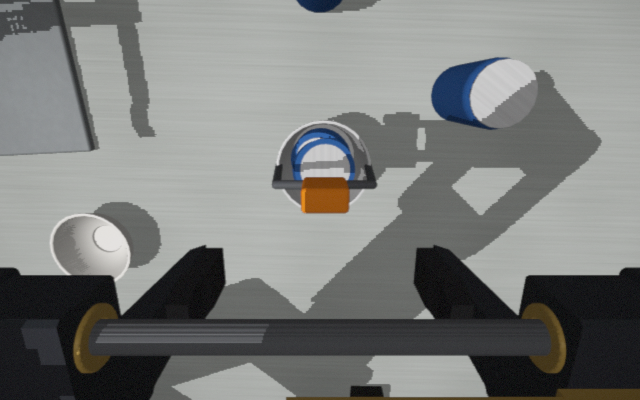

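The wrist picture shows the orange grip at (325,195), with the bar along its top edge at (325,183) and parallel to the finger line. The grip is at (0.5276, -0.320). I'll descend and grasp.

Request:
{"method": "arm_command", "body": {
  "series": [0, 0.0005, 0.003, 0.03, 0, 0, 0, 0, 0.0005, 0.003, 0.06, 0, 0, 0, 0, 0.0005, 0.003, 0.09, 0, 0, 0, 0, 0.0005, 0.003, 0.115, 0, 0, 0, 0, 0.0005, 0.003, 0.13, 0, 0, 0, 0, 0.0005, 0.003, 0.139, 0, 0, 0, 0, 0.0005, 0.003, 0.139, 0, 0, 0, 1, 0.0005, 0.003, 0.139, 0, 0, 0, 1, 0.0005, 0.003, 0.139, 0, 0, 0, 1, 0.0005, 0.003, 0.139, 0, 0, 0, 1, 0.0005, 0.003, 0.139, 0, 0, 0, 1, 0.0005, 0.003, 0.139, 0, 0, 0, 1, 0.0005, 0.003, 0.139, 0, 0, 0, 1, 0.0005, 0.003, 0.139, 0, 0, 0, 1, 0.0005, 0.003, 0.139, 0, 0, 0, 1, 0.0005, 0.003, 0.139, 0, 0, 0],
  "force": 40
}}

```text
t: 4.25
ee_pos: [0.5276, -0.3202, 0.1608]
tcp_rot: [3.141, 0.032, 0.0]
wrist_force: [-0.2, -0.6, 0.6]
width: 0.0352
grip_force: 40.0
```

Request:
{"method": "arm_command", "body": {
  "series": [1, 0, 0, -0.005, 0, 0, 0, 1, 0, 0, -0.015, 0, 0, 0, 1, 0, 0, -0.03, 0, 0, 0, 1, 0, 0, -0.05, 0, 0, 0, 1, 0, 0, -0.07, 0, 0, 0, 1, 0, 0, -0.09, 0, 0, 0, 1, 0, 0, -0.11, 0, 0, 0, 1, 0, 0, -0.13, 0, 0, 0, 1, 0, 0, -0.145, 0, 0, 0, 1, 0, 0, -0.15, 0, 0, 0, 1, 0, 0, -0.15, 0, 0, 0, 1, 0, 0, -0.15, 0, 0, 0, 1, 0, 0, -0.15, 0, 0, 0, 1, 0, 0, -0.15, 0, 0, 0]
}}

```text
t: 5.65
ee_pos: [0.5273, -0.3197, 0.3096]
tcp_rot: [-3.14, -0.033, 0.002]
wrist_force: [-0.4, 0.2, -3.5]
width: 0.0355
grip_force: 40.0
```

Run:
```python
from h import *
o=observe();print(o["wrist_force"],o["wrist_torque"],o["ee_pos"],R.from_rotvec(o["tcp_rot"]).as_matrix().round(4).tolist(),o["t"])
P,D=capture("side");X=cloud("side",D);x,y,z=X[...,0],X[...,1],X[...,2]
m=(abs(x-.5276)<.07)&(abs(y+.32)<.07)&(z<.3)
print(np.nanpercentile(z[m&(z>.1)],[0.5,2]))
cv2.imwrite("pics/side2.png",cv2.resize(P[40:200,250:450,::-1],None,fx=4,fy=3.75))
print([round(x["wrist_force"][2],2) for x in [observe()]])
```

```text
[-0.37692977  0.23290184 -3.53949136] [0.00263421 0.12884229 0.06506658] [ 0.5272508  -0.31972431  0.30956885] [[0.9998, 0.0207, -0.0014], [0.0207, -0.9998, 0.0013], [-0.0014, -0.0013, -1.0]] 5.65
[0.15048089 0.15403491]
[np.float64(-3.73)]
```

View pics/side2.png

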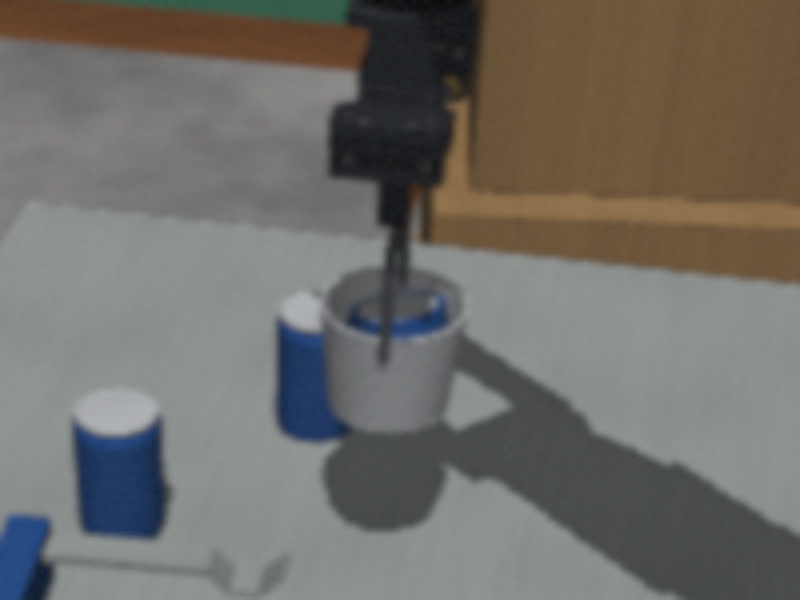

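The side view shows the pail hanging straight from the grip, clear of both cans, with the V-shaped hook at the bottom left around (250,570). It weighs about 3.9 N. I'll carry it to the lip side of the hook.

Request:
{"method": "arm_command", "body": {
  "series": [1, -0.004, -0.006, 0, 0, 0, 0, 1, -0.012, -0.02, 0, 0, 0, -0.005, 1, -0.022, -0.04, 0, 0, 0, -0.01, 1, -0.034, -0.065, 0, 0, 0, -0.015, 1, -0.046, -0.092, 0, 0, 0, -0.02, 1, -0.058, -0.12, 0, 0, 0, -0.025, 1, -0.068, -0.148, 0, 0, 0, -0.03, 1, -0.075, -0.176, 0, 0, 0, -0.035, 1, -0.0785, -0.204, 0, 0, 0, -0.04, 1, -0.0785, -0.232, 0, 0, 0, -0.045, 1, -0.0785, -0.258, 0, 0, 0, -0.05, 1, -0.0785, -0.282, 0, 0, 0, -0.054, 1, -0.0785, -0.304, 0, 0, 0, -0.054, 1, -0.0785, -0.322, 0, 0, 0, -0.054, 1, -0.0785, -0.333, 0, 0, 0, -0.054, 1, -0.0785, -0.3385, 0, 0, 0, -0.054, 1, -0.0785, -0.3385, 0, 0, 0, -0.054, 1, -0.0785, -0.3385, 0, 0, 0, -0.054, 1, -0.0785, -0.3385, 0, 0, 0, -0.054]
}}

```text
t: 7.6
ee_pos: [0.4421, 0.0161, 0.3107]
tcp_rot: [3.139, 0.116, -0.0]
wrist_force: [-0.0, 0.6, -4.1]
width: 0.0359
grip_force: 40.0
```

Run:
```python
from h import *
o=observe();print(o["wrist_force"],o["ee_pos"],R.from_rotvec(o["tcp_rot"]).as_matrix().round(4).tolist(),o["t"])
im=[]
for cam in ("scene","side"):
    P,D=capture(cam);X=cloud(cam,D);x,y,z=X[...,0],X[...,1],X[...,2]
    mm=(z>.25)&(z<.29)&(abs(x-.55)<.03)&(abs(y-.0265)<.03); print(cam,rect(X[mm]))
    mm=(z>.256)&(z<.264)&(abs(x-.55)<.03)&(abs(y-.0265)<.03); print(cam,rect(X[mm]))
    for t in("pail_bar","hook_seat","pail_grip"):
        for r in pinpoint(t,cam)[:1]: print(t,round(r["p"],2),np.round(r["pixel"]),np.round(w(cam,r["pixel"],dep(D,r["pixel"],1)),3))
    c=P[110:270,230:430]; im.append(cv2.resize(c[:,:,::-1],None,fx=2,fy=3))
cv2.imwrite("pics/st.png",np.hstack(im))
```

```text
[-0.04473947  0.61796851 -4.13095676] [0.44210808 0.01614922 0.31067531] [[0.9973, 0.0738, -0.0001], [0.0738, -0.9973, -0.0003], [-0.0001, 0.0003, -1.0]] 7.6
scene (array([555.7,  23.6]), array([49.5, 21.2]), 4.4, 193, array([0.5515, 0.0245, 0.2673]))
scene (array([551.2,  23.3]), array([26.6, 20.5]), 6.0, 79, array([0.55  , 0.0243, 0.2609]))
pail_bar 0.72 [385. 145.] [0.452 0.023 0.315]
hook_seat 0.83 [353. 188.] [0.551 0.015 0.26 ]
pail_grip 0.62 [387. 133.] [0.449 0.022 0.349]
side (array([554.7,  26.3]), array([51.4, 22.7]), 2.9, 198, array([0.5554, 0.0281, 0.2677]))
side (array([550. ,  25.7]), array([23.9, 22.1]), 3.2, 71, array([0.5511, 0.0279, 0.2611]))
pail_bar 0.97 [366. 184.] [0.438 0.048 0.328]
```

View pics/st.png

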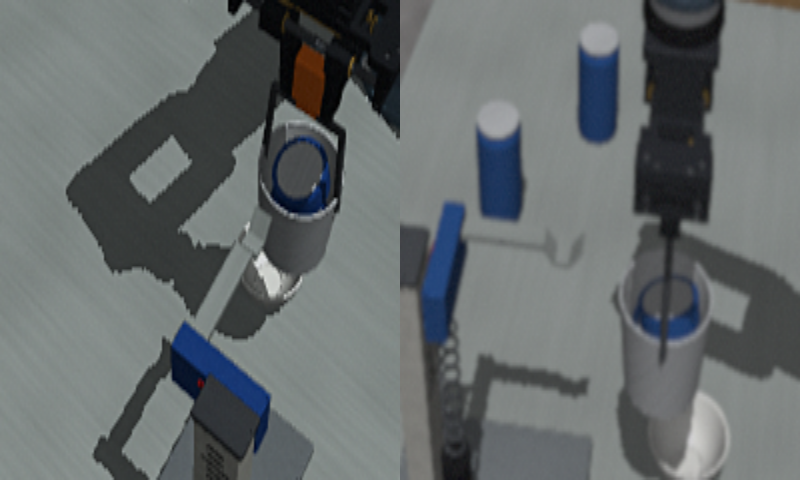

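The picture shows the handle opening facing the hook's lip, the pail hanging straight, and the hook level at right-panel (565,245). I'll move in +x over the lip, then come down to just above the seat.

Request:
{"method": "arm_command", "body": {
  "series": [1, 0.004, 0, 0, 0, 0, 0, 1, 0.012, 0, 0, 0, 0, 0, 1, 0.024, -0.001, 0, 0, 0, 0, 1, 0.038, -0.001, 0, 0, 0, 0, 1, 0.052, -0.001, 0, 0, 0, 0, 1, 0.066, -0.001, 0, 0, 0, 0, 1, 0.08, -0.001, 0, 0, 0, 0, 1, 0.092, -0.001, 0, 0, 0, 0, 1, 0.102, -0.001, 0, 0, 0, 0, 1, 0.108, -0.001, 0, 0, 0, 0, 1, 0.109, -0.001, 0, 0, 0, 0, 1, 0.109, -0.001, 0.003, 0, 0, 0, 1, 0.109, -0.001, 0.008, 0, 0, 0, 1, 0.109, -0.001, 0.013, 0, 0, 0, 1, 0.109, -0.001, 0.018, 0, 0, 0, 1, 0.109, -0.001, 0.022, 0, 0, 0, 1, 0.109, -0.001, 0.025, 0, 0, 0, 1, 0.109, -0.001, 0.027, 0, 0, 0, 1, 0.109, -0.001, 0.028, 0, 0, 0, 1, 0.109, -0.001, 0.028, 0, 0, 0]
}}

```text
t: 10.0
ee_pos: [0.5507, 0.026, 0.2827]
tcp_rot: [-3.139, -0.117, 0.0]
wrist_force: [-0.2, 0.6, -3.6]
width: 0.0356
grip_force: 40.0
```

```bash
cat >> h.py <<'E'
def avgF(n,cam="side"):
    F=[observe()["wrist_force"]]; 
    for i in range(n): capture(cam); F.append(observe()["wrist_force"])
    F=np.array(F); return F.mean(0).round(3),F.std(0).round(3)
def look(name):
    im=[]
    for cam in ("scene","side"):
        P,D=capture(cam); im.append(cv2.resize(P[110:270,250:400,::-1],None,fx=2.6,fy=3.6))
    cv2.imwrite(name,np.hstack(im))
E
python3 - <<'E'
from h import *
print(avgF(16)); o=observe(); print(o["ee_pos"],o["t"],o["wrist_torque"])
look("pics/over.png")
E
```

```text
(array([ 0.204, -0.058, -4.66 ]), array([0.337, 0.414, 0.696]))
[0.55064708 0.02597423 0.28268898] 10.8 [0.09462976 0.10239865 0.02800875]
```

View pics/over.png

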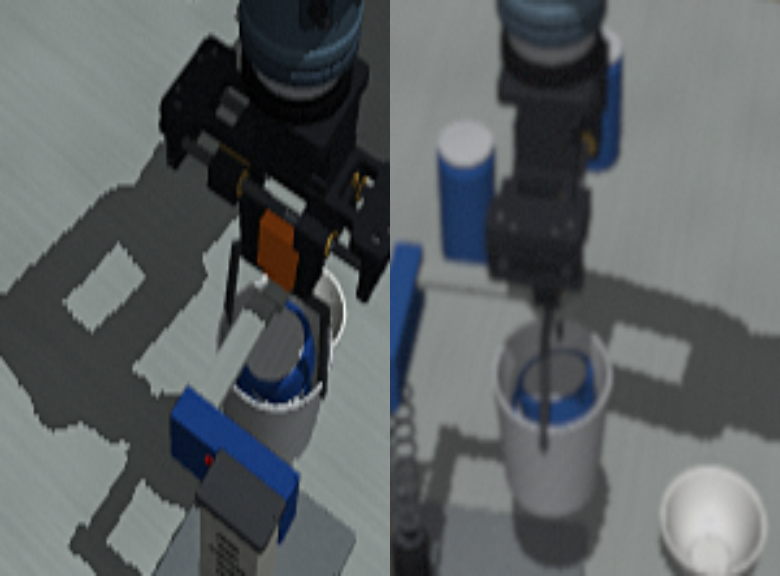

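The picture shows the bar over the hook: in the left panel the strip tip is under the bar at (265,300), within the handle opening. I'll lower slowly to a partial load.

Request:
{"method": "arm_command", "body": {
  "series": [1, 0, 0, 0.001, 0, 0, 0, 1, 0, 0, 0.002, 0, 0, 0, 1, 0, 0, 0.003, 0, 0, 0, 1, 0, 0, 0.004, 0, 0, 0, 1, 0, 0, 0.005, 0, 0, 0, 1, 0, 0, 0.006, 0, 0, 0, 1, 0, 0, 0.007, 0, 0, 0, 1, 0, 0, 0.008, 0, 0, 0, 1, 0, 0, 0.009, 0, 0, 0, 1, 0, 0, 0.01, 0, 0, 0, 1, 0, 0, 0.012, 0, 0, 0, 1, 0, 0, 0.014, 0, 0, 0, 1, 0, 0, 0.016, 0, 0, 0, 1, 0, 0, 0.018, 0, 0, 0, 1, 0, 0, 0.02, 0, 0, 0, 1, 0, 0, 0.022, 0, 0, 0, 1, 0, 0, 0.024, 0, 0, 0, 1, 0, 0, 0.026, 0, 0, 0, 1, 0, 0, 0.0275, 0, 0, 0, 1, 0, 0, 0.028, 0, 0, 0]
}}

```text
t: 12.9
ee_pos: [0.5507, 0.026, 0.2546]
tcp_rot: [-3.139, -0.117, -0.0]
wrist_force: [-0.2, -0.1, -3.0]
width: 0.0355
grip_force: 40.0
```

Run:
```python
from h import *
print(avgF(12)); o=observe(); print(o["ee_pos"],o["t"],o["wrist_torque"])
for cam in ("scene","side"):
    P,D=capture(cam); X=cloud(cam,D); P=P.astype(int); r,b=P[...,0],P[...,2]; x,y,z=X[...,0],X[...,1],X[...,2]
    m=(b>1.7*r)&(b>70)&(z>.18)&(z<.3)&(y>-.1)&(abs(x-.67)<.03); print(cam,np.percentile(z[m],[50,90]).round(4),m.sum())
```

```text
(array([ 0.522, -0.128, -2.905]), array([0.423, 0.412, 0.444]))
[0.55071521 0.02596158 0.25478894] 13.5 [0.04429741 0.02037775 0.02924642]
scene [0.2631 0.2649] 346
side [0.2627 0.265 ] 522
```

The carriage has dipped 20 mm and the load transfer matches the spring rate. The remaining dip is about 40 mm.

Request:
{"method": "arm_command", "body": {
  "series": [1, 0, 0, 0.001, 0, 0, 0, 1, 0, 0, 0.003, 0, 0, 0, 1, 0, 0, 0.005, 0, 0, 0, 1, 0, 0, 0.007, 0, 0, 0, 1, 0, 0, 0.009, 0, 0, 0, 1, 0, 0, 0.011, 0, 0, 0, 1, 0, 0, 0.013, 0, 0, 0, 1, 0, 0, 0.015, 0, 0, 0, 1, 0, 0, 0.017, 0, 0, 0, 1, 0, 0, 0.019, 0, 0, 0, 1, 0, 0, 0.021, 0, 0, 0, 1, 0, 0, 0.023, 0, 0, 0, 1, 0, 0, 0.025, 0, 0, 0, 1, 0, 0, 0.027, 0, 0, 0, 1, 0, 0, 0.029, 0, 0, 0, 1, 0, 0, 0.031, 0, 0, 0, 1, 0, 0, 0.033, 0, 0, 0, 1, 0, 0, 0.035, 0, 0, 0, 1, 0, 0, 0.036, 0, 0, 0, 1, 0, 0, 0.036, 0, 0, 0]
}}

```text
t: 15.6
ee_pos: [0.5507, 0.0259, 0.2186]
tcp_rot: [-3.139, -0.117, -0.0]
wrist_force: [0.5, 0.0, -0.3]
width: 0.0355
grip_force: 40.0
```

Run:
```python
from h import *
print(avgF(40)); o=observe(); print(o["ee_pos"],o["t"],o["wrist_torque"])
for cam in ("scene","side"):
    P,D=capture(cam); X=cloud(cam,D); P=P.astype(int); r,b=P[...,0],P[...,2]; x,y,z=X[...,0],X[...,1],X[...,2]
    m=(b>1.7*r)&(b>70)&(z>.16)&(z<.3)&(y>-.1)&(abs(x-.67)<.03); print(cam,np.percentile(z[m],[50,90]).round(4),m.sum())
```

```text
(array([ 0.512,  0.231, -0.578]), array([0.566, 0.557, 0.388]))
[0.55070413 0.02592516 0.21872446] 17.6 [ 0.05829848 -0.03669024 -0.03537866]
scene [0.227  0.2285] 167
side [0.2267 0.2291] 507
```

Hook dip is 56 mm and the remaining load is about 0.5–0.7 N, so I'll lower about 10 mm more, then soften the grip to 3 N.

Request:
{"method": "arm_command", "body": {
  "series": [1, 0, 0, 0.001, 0, 0, 0, 1, 0, 0, 0.0025, 0, 0, 0, 1, 0, 0, 0.004, 0, 0, 0, 1, 0, 0, 0.0055, 0, 0, 0, 1, 0, 0, 0.007, 0, 0, 0, 1, 0, 0, 0.0085, 0, 0, 0, 1, 0, 0, 0.0095, 0, 0, 0, 1, 0, 0, 0.0095, 0, 0, 0, 1, 0, 0, 0.0095, 0, 0, 0]
}}

```text
t: 18.6
ee_pos: [0.5507, 0.026, 0.2093]
tcp_rot: [-3.139, -0.117, 0.0]
wrist_force: [0.8, 0.5, 0.7]
width: 0.0356
grip_force: 40.0
```

Request:
{"method": "arm_command", "body": {
  "series": [1, 0, 0, 0, 0, 0, 0, 1, 0, 0, 0, 0, 0, 0, 1, 0, 0, 0, 0, 0, 0, 1, 0, 0, 0, 0, 0, 0, 1, 0, 0, 0, 0, 0, 0],
  "force": 3
}}

```text
t: 19.1
ee_pos: [0.5506, 0.026, 0.2092]
tcp_rot: [-3.139, -0.118, 0.0]
wrist_force: [-0.1, -0.1, -0.1]
width: 0.0359
grip_force: 3.0
```

Run:
```python
from h import *
print(avgF(30)); o=observe(); print(o["ee_pos"],o["t"],o["width"],o["grip_force"])
for cam in ("scene","side"):
    P,D=capture(cam); X=cloud(cam,D); P=P.astype(int); r,b=P[...,0],P[...,2]; x,y,z=X[...,0],X[...,1],X[...,2]
    m=(b>1.7*r)&(b>70)&(z>.16)&(z<.3)&(y>-.1)&(abs(x-.67)<.03); print(cam,np.percentile(z[m],[50,90]).round(4),m.sum())
```

```text
(array([0.096, 0.487, 0.144]), array([0.468, 0.401, 0.587]))
[0.55064042 0.02598012 0.20917841] 20.6 0.035875891598512746 2.9960368626052514
scene [0.2172 0.2189] 154
side [0.2173 0.2196] 499
```

Request:
{"method": "arm_command", "body": {
  "series": [0.6, 0, 0, 0, 0, 0, 0, 0.597, 0, 0, 0, 0, 0, 0, 0.595, 0, 0, 0, 0, 0, 0, 0.593, 0, 0, 0, 0, 0, 0, 0.592, 0, 0, 0, 0, 0, 0, 0.591, 0, 0, 0, 0, 0, 0, 0.59, 0, 0, 0, 0, 0, 0, 0.589, 0, 0, 0, 0, 0, 0, 0.588, 0, 0, 0, 0, 0, 0, 0.587, 0, 0, 0, 0, 0, 0, 0.585, 0, 0, 0, 0, 0, 0, 0.58, 0, 0, 0, 0, 0, 0, 0.57, 0, 0, 0, 0, 0, 0]
}}

```text
t: 22.0
ee_pos: [0.5507, 0.0259, 0.2092]
tcp_rot: [3.139, 0.117, -0.0]
wrist_force: [-0.2, -0.6, 0.2]
width: 0.0376
grip_force: 0.0
```

Run:
```python
from h import *
o=observe(); print(o["width"],o["grip_force"])
for cam in ["side"]*6:
    P,D=capture(cam); X=cloud(cam,D); P=P.astype(int); r,b=P[...,0],P[...,2]; x,y,z=X[...,0],X[...,1],X[...,2]
    m=(b>1.7*r)&(b>70)&(z>.16)&(z<.3)&(y>-.1)&(abs(x-.67)<.03); print(cam,np.percentile(z[m],[50,90]).round(4),m.sum())
cv2.imwrite("pics/rel.png",cv2.resize(P[110:310,230:430,::-1],None,fx=3,fy=3))
print(avgF(3))
```

```text
0.03755412493927243 0.0
side [0.2188 0.2208] 497
side [0.2183 0.2206] 499
side [0.2183 0.2207] 501
side [0.2187 0.2208] 495
side [0.2189 0.2211] 501
side [0.2191 0.2211] 502Traceback (most recent call last):
  File "<stdin>", line 6, in <module>
cv2.error: OpenCV(4.12.0) /io/opencv/modules/imgproc/src/resize.cpp:4086: error: (-215:Assertion failed) func != 0 in function 'resize'
```

Released: grip force is 0 and the hook drifted only about 1 mm. I'll open fully and rise straight up.

Request:
{"method": "arm_command", "body": {
  "series": [0.5, 0, 0, 0, 0, 0, 0, 0.4, 0, 0, 0, 0, 0, 0, 0.2, 0, 0, 0, 0, 0, 0, 0.1, 0, 0, 0, 0, 0, 0, 0.1, 0, 0, 0, 0, 0, 0, 0.1, 0, 0, 0, 0, 0, 0, 0.1, 0, 0, -0.003, 0, 0, 0, 0.1, 0, 0, -0.01, 0, 0, 0, 0.1, 0, 0, -0.02, 0, 0, 0, 0.1, 0, 0, -0.035, 0, 0, 0, 0.1, 0, 0, -0.05, 0, 0, 0, 0.1, 0, 0, -0.07, 0, 0, 0, 0.1, 0, 0, -0.09, 0, 0, 0, 0.1, 0, 0, -0.11, 0, 0, 0, 0.1, 0, 0, -0.13, 0, 0, 0, 0.1, 0, 0, -0.15, 0, 0, 0, 0.1, 0, 0, -0.16, 0, 0, 0]
}}

```text
t: 24.0
ee_pos: [0.5514, 0.0259, 0.3728]
tcp_rot: [3.139, 0.117, 0.007]
wrist_force: [-0.3, -0.0, -0.3]
width: 0.0791
grip_force: 0.0
```

Run:
```python
from h import *
o=observe(); print(o["width"],o["ee_pos"],o["t"],R.from_rotvec(o["tcp_rot"]).as_matrix().round(4).tolist())
im=[]
for cam in ["side","scene"]:
    P,D=capture(cam); im.append(cv2.resize(P[110:310,230:430,::-1],None,fx=2,fy=2)); X=cloud(cam,D); P=P.astype(int); r,g,b=P[...,0],P[...,1],P[...,2]; x,y,z=X[...,0],X[...,1],X[...,2]
    m=(b>1.7*r)&(b>70)&(z>.2)&(z<.24)&(y>-.1)&(abs(x-.67)<.03); print(cam,np.percentile(z[m],[50,90]).round(4),m.sum())
    m=(g>1.7*r)&(g>1.7*b)&(g>90)&(abs(x-.48)<.03)&(abs(y-.3)<.03)&(z>.056); print(rect(X[m]),np.percentile(z[m],[10,50,90]).round(4))
    m=(r>130)&(r>1.6*g)&(b<90)&(abs(x-.55)<.06)&(abs(y-.02)<.06); print("orange",rect(X[m]))
cv2.imwrite("pics/rel.png",np.hstack(im))
```

```text
0.07914829385832185 [0.55136789 0.02589687 0.37277538] 24.0 [[0.9972, 0.0748, 0.0044], [0.0748, -0.9972, -0.0007], [0.0044, 0.001, -1.0]]
side [0.2196 0.2213] 416
(array([481. , 302.2]), array([27.2, 28.3]), 30.5, 171, array([0.4804, 0.3033, 0.0625])) [0.0598 0.0627 0.065 ]
orange (array([549.3,  35.6]), array([18.7, 23.8]), 2.1, 153, array([0.5488, 0.0406, 0.24  ]))
scene [0.2192 0.2206] 149
(array([482.3, 300.3]), array([26.2, 26.4]), 34.5, 104, array([0.4826, 0.3007, 0.0625])) [0.0603 0.0625 0.0642]
orange (array([550.8,  33.6]), array([17.9, 18.5]), 3.8, 65, array([0.5517, 0.0346, 0.2501]))
```

View pics/rel.png

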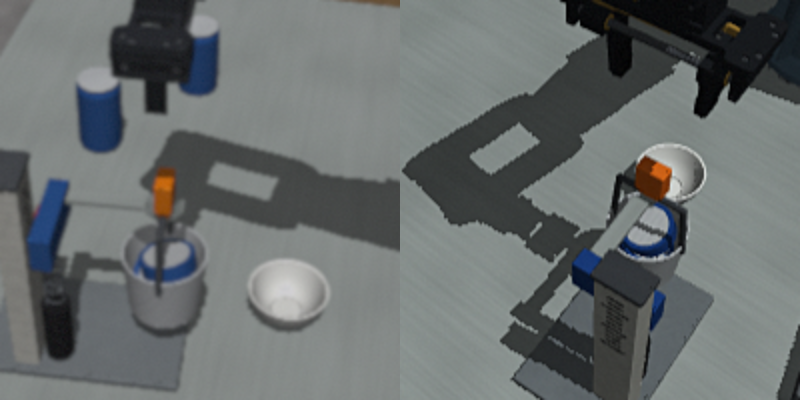

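The picture shows the pail hanging upright on the hook, with the grip at left-panel (165,190) and the gripper clear. I'll go over to the button with the fingers shut.

Request:
{"method": "arm_command", "body": {
  "series": [1, -0.003, -0.015, 0, 0, 0, 0, 1, -0.01, -0.04, 0, 0, 0, 0, 1, -0.016, -0.07, 0, 0, 0, 0, 1, -0.022, -0.1, 0, 0, 0, 0, 1, -0.028, -0.13, 0, 0, 0, 0, 1, -0.034, -0.16, 0, 0, 0, 0, 1, -0.04, -0.19, 0, 0, 0, 0, 1, -0.044, -0.22, 0, 0, 0, 0, 1, -0.047, -0.25, 0.01, 0, 0, 0, 1, -0.0485, -0.27, 0.04, 0, 0, 0, 1, -0.0485, -0.2795, 0.08, 0, 0, 0, 1, -0.0485, -0.2795, 0.12, 0, 0, 0, 1, -0.0485, -0.2795, 0.16, 0, 0, 0, 1, -0.0485, -0.2795, 0.2, 0, 0, 0, 1, -0.0485, -0.2795, 0.23, 0, 0, 0, 1, -0.0485, -0.2795, 0.255, 0, 0, 0, 1, -0.0485, -0.2795, 0.27, 0, 0, 0, 1, -0.0485, -0.2795, 0.28, 0, 0, 0, 1, -0.0485, -0.2795, 0.284, 0, 0, 0, 1, -0.0485, -0.2795, 0.284, 0, 0, 0],
  "force": 30
}}

```text
t: 26.1
ee_pos: [0.4815, 0.3013, 0.0854]
tcp_rot: [-3.139, -0.118, -0.0]
wrist_force: [0.4, 0.0, -0.4]
width: 0.0003
grip_force: 0.0
```

Run:
```python
from h import *
zs=[]
for i in range(12):
    P,D=capture("side"); X=cloud("side",D); P=P.astype(int); r,g,b=P[...,0],P[...,1],P[...,2]; x,y,z=X[...,0],X[...,1],X[...,2]
    m=(b>1.7*r)&(b>70)&(z>.2)&(z<.24)&(y>-.1)&(abs(x-.67)<.03); zs.append(round(float(np.median(z[m])),4))
print(zs); o=observe(); print(o["ee_pos"],o["t"],o["width"])
```

```text
[0.2194, 0.2195, 0.2195, 0.2195, 0.2195, 0.2194, 0.2195, 0.2195, 0.2195, 0.2195, 0.2195, 0.2193]
[0.48145815 0.30106585 0.08530169] 26.7 0.0005608358320866086
```

The hook is still, so I'll press.

Request:
{"method": "arm_command", "body": {
  "series": [1, 0, 0, 0.006, 0, 0, 0, 1, 0, 0, 0.012, 0, 0, 0, 1, 0, 0, 0.017, 0, 0, 0, 1, 0, 0, 0.021, 0, 0, 0, 1, 0, 0, 0.024, 0, 0, 0, 1, 0, 0, 0.027, 0, 0, 0, 1, 0, 0, 0.029, 0, 0, 0, 1, 0, 0, 0.03, 0, 0, 0, 1, 0, 0, 0.03, 0, 0, 0, 1, 0, 0, 0.03, 0, 0, 0, 1, 0, 0, 0.03, 0, 0, 0, 1, 0, 0, 0.03, 0, 0, 0]
}}

```text
t: 27.9
ee_pos: [0.4811, 0.301, 0.0563]
tcp_rot: [3.139, 0.118, -0.001]
wrist_force: [-6.8, -3.1, 11.7]
width: 0.0004
grip_force: 6.2
```

At 11.7 N the button is at its stop. I'll retreat.

Request:
{"method": "arm_command", "body": {
  "series": [1, 0, 0, 0, 0, 0, 0, 1, 0, 0, -0.004, 0, 0, 0, 1, 0, 0, -0.01, 0, 0, 0, 1, 0, 0, -0.02, 0, 0, 0, 1, 0, 0, -0.04, 0, 0, 0, 1, 0, 0, -0.07, 0, 0, 0, 1, 0, 0, -0.1, 0, 0, 0, 1, 0, 0, -0.12, 0, 0, 0, 1, 0, 0, -0.12, 0, 0, 0, 1, 0, 0, -0.12, 0, 0, 0]
}}

```text
t: 28.9
ee_pos: [0.4815, 0.3011, 0.1753]
tcp_rot: [-3.139, -0.117, -0.001]
wrist_force: [-0.1, -0.4, -0.1]
width: 0.0009
grip_force: 0.0
```

Run:
```python
from h import *
P,D=capture("side"); cv2.imwrite("pics/end.png",P[:,:,::-1]); X=cloud("side",D); P=P.astype(int); r,g,b=P[...,0],P[...,1],P[...,2]; x,y,z=X[...,0],X[...,1],X[...,2]
m=(b>1.7*r)&(b>70)&(z>.2)&(z<.24)&(y>-.1)&(abs(x-.67)<.03); print(np.median(z[m]))
m=(g>1.7*r)&(g>1.7*b)&(g>90)&(abs(x-.48)<.03)&(abs(y-.3)<.03)&(z>.05); print(np.percentile(z[m],[10,50,90]).round(4))
```

```text
0.21952892880538755
[0.0582 0.0622 0.0643]
```

View pics/end.png

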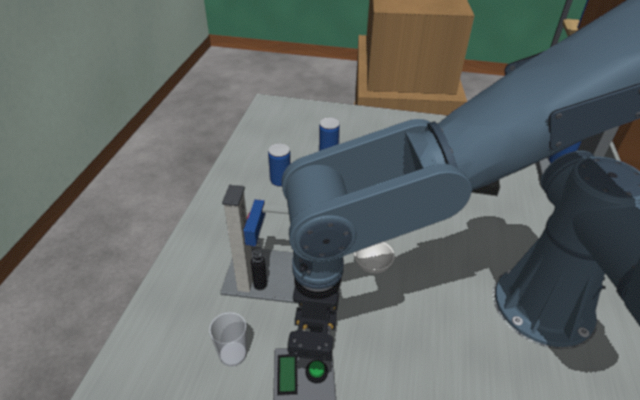

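The picture shows the button up at (317,370), the carriage still dipped at (255,222), and the bystanders in place.

```bash
python3 -c "
from cell import *
print(finish_job())"
```

```text
the job is handed in; nothing more can be done
None
```

I hung the pail on the scale hook, pressed the green button fully down and let it come back up, and handed the job in at about 29 s of the 72 s allowed; the hand-in returned no verdict.

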